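# Take the squeeze-tab cap off the wax tub

## Robot

A 6-joint arm with a two-finger parallel gripper is mounted at the origin on the work surface. World frame = base frame: x ahead of the robot, y to its left, z up, the work surface at z = 0. Lengths are in mm, angles in degrees, forces in N, time in s.
With the tool pointing down it reaches from about 350 to 850 mm from the base axis. Payload 8.1 kg.
Tool frame: the origin (TCP) lies between the finger pads, 19 mm behind the fingertips; this is the grasp point; z points along the fingers, y is the line along which they close (so a half turn about z gives the same grasp; the last joint's range is limited). The gripper opens to 85 mm and grips with 20 to 120 N. Pads are 22 mm wide; open, the fingers measure 114 mm over their backs; the gripper's body (76 mm by 85 mm) begins 54 mm behind the grasp point. The pads swing forward as they close: fully open they stand 13 mm farther back than shut.
Start: joints at [66.154, 7.471, 85.268, -0, 87.261, -4.893], TCP at [194.858, 567.482, 249.992] pointing down, gripper open.
Joint ranges: [-169.43, 169.43], [-51.17, 129.36], [1.28, 143.12], [-76.62, 256.62], [0, 156.53], [-152.29, 152.29]. Speed limits (degrees/s): [136.94, 136.94, 159.86, 180, 180, 180].

## Interface

Orientations are given as [roll, pitch, yaw] about the fixed x, y, z axes, in that order (R = Rz(yaw) Ry(pitch) Rx(roll)).
In Python, from bench import r, optics, workorder gives the robot as it stands.
- The arm moves only by the shell command python3 -m handwheel 'ROWS' [FORCE]. ROWS is a JSON list that holds a single list of rows (three levels of brackets), with 1 to 8 rows, each of 7 numbers: a rotation vector rx, ry, rz in shares of 90 degrees (1.0 is 90 degrees), then dx, dy, dz in shares of 600 mm (1.0 is 600 mm), then the finger opening in mm; each row is the pose to reach, as a shift and turn from the pose commanded when the command began, along the tool's axes at that moment; what a row does not reach only later rows make up. A row lasts 1/8 s, in which the tool goes at most 62.5 mm and 10.7 degrees, less where a joint would pass 70% of its speed; a pose out of reach is approached as far as the arm can. The fingers move at their own pace and stop on an object; FORCE is the grip in N (left out, the last holds). Time passes only in rows, so rows that do not move let the fingers close. It prints the time, the measured TCP pose, the force, the opening and the grip force at its end. Input that does not fit is refused with a message, and nothing moves.
- r.sense(): the state, without advancing time (a new reading comes with each control period).
- optics.snapshot(name): name is "scene" or "top"; returns a dict with "pixels" (480x640x3 uint8, blue, green, red), "fx", "fy", "cx", "cy" (pixels), "pose" (4x4, takes a point from camera to world coordinates). Camera axes: x right, y up, looking along -z (the intrinsics and any distortion apply to the point x, -y, -z); pixel columns grow to the right and rows downward; lengths in mm; the calibration is good to about 2 mm. A picture is of the moment at which its call begins. There is no depth.
- workorder.hand_in(): hands the job in; it is judged then, once.
The state is a dict: "time": time; "joint_pos": joint angles; "qd": joint speeds; "joint_efforts": joint torques, N m; "tool_pos": TCP position; "tcp_rot": TCP orientation; "ft_force": force on the tool from outside, world axes, zero at the start; "wrist_torque": the same for the moment, N m; "finger_gap": finger opening in mm; "grip_force": force on a finger pad.
Only numpy, scipy, OpenCV 4.12 (cv2) and the standard library are available. Lean on these libraries where they do the work, as an engineer would, in place of code of your own. Each camera call takes 0.05 s, during which the arm holds its last target. There are 200 camera calls.

## Task

Open the polishing-wax tub: squeeze in the two side tabs of its safety cap, without crushing them, and turn the cap counter-clockwise until you feel it come up against its stop, not forcing it; then, still squeezing, lift it straight off the neck. Set the cap down gently, right way up, near the middle of the round pine lid form and let go of it, leaving everything else on the bench where it is.

Things in the scene. Friction and masses are not known exactly. Their poses are not given: they have to be found in the camera images.
- tub: Fixed white wax tub in a round wooden cradle (110 mm across, 30 mm high). Tub 76 mm across, flat shoulder at 70 mm; then a neck 26 mm across, its top at 102 mm. Origin: centre of the cradle's underside, on the neck's axis, z up.
- cap: Loose grey safety cap, the one with two side tabs (at its +y and -y sides): skirt 54 mm across, 38 mm high, about 84 g. Origin: centre of its underside, z up. At the start it is closed on the tub, underside 72 mm above the tub's origin, axes along the tub's within half a degree; about 1.5 mm of play sideways and upwards. Hooks inside catch square teeth: it turns only with both tabs in.
- tub_neck_top (a point): Centre of the top of the neck. The cap opens counter-clockwise seen from above, with little friction, to a springy stop met 22 to 76 degrees from the start (varies, unseen), rising 4 N m per rad. Only in the last 4 degrees before it or lightly on it can it be lifted, straight up 30 mm, tabs still in (or hooks catch); else lugs hold it. Over 25 N (0.4 N m) on lugs or stop is too much.
- cap_grip (a point): Point on the cap's axis 26 mm above its underside, a good TCP height for squeezing both tabs from above (tab faces span 12 to 36 mm above the cap's underside). Axes as the cap's.
- tab_a (a joint): Tab on the cap's +y side, 18 mm wide, 24 mm high, flat outer face 33 mm from the cap's axis (66 mm over both tabs). Value in m: 0 out, 0.0045 fully in (57 mm over both). Its spring gives at 5.4 N, the hook is free at about 3.5 mm (12 N), fully in at 13.5 N; over 25 N on each tab crushes them.
- tab_b (a joint): The same kind of tab on the cap's -y side; value grows inwards.
- tab_a_face (a point): Middle of tab_a's outer face, 24 mm above the cap's underside.
- tab_b_face (a point): Middle of tab_b's outer face, likewise.
- lid_form: Loose pine lid form: a plain stepped wooden disc, foot 124 mm across and 8 mm high, flat top 110 mm across at 22 mm height, 0.25 kg. Origin: centre of its underside.
- pebble: Bystander: grey stone burnishing pebble, 48 mm across, 22 mm high; origin under its centre.
- plain_jar: Bystander: white jar with plain round grey lid and no tabs, 66 mm across, 85 mm high; origin under its centre.
- hook_scraper: Bystander: steel hook scraper with wooden handle, 235 mm long along its x, 22 mm high, origin near its middle.
- bowl: Bystander: small jujube bowl, 110 mm across, 50 mm high; origin under its centre.
- brush: Bystander: flat brush lying along its x, under 250 mm long and 30 mm high.
- sanding_block: Bystander: cork sanding block 100 x 60 x 30 mm; origin under its centre.
- blank: Bystander: turned wooden blank, 66 mm across, 45 mm high; origin under its centre.
Things that resemble listed ones, but are neither listed nor needed, are in the scene too. What is shaped like the cap but green or orange is not meant.

How it is judged (in metres and radians):
On the way, in this order (a step that is already met when the one before it is completed fails the run):
1. both tabs are squeezed in by the fingers, with the cap closed on the tub (value of joint each of tab_a, tab_b above 0.0028 m and contact force between the fingers and cap above 3 N and z of cap in the frame of tub below 0.08 m and angle between the x axis of cap and the x axis of tub, either way round below 0.15 rad), for 0.2 s.
2. the cap is turned at least 18 degrees with the tabs in, still down on the tub (angle between the x axis of cap and the x axis of tub, either way round above 0.32 rad and value of joint each of tab_a, tab_b above 0.0028 m and z of cap in the frame of tub below 0.08 m and horizontal distance between cap and tub below 0.005 m), for 0.1 s.
3. the cap is lifted clear of the neck in the fingers, upright (z of cap in the frame of tub above 0.104 m and angle between cap's own z axis and vertical below 0.25 rad and contact force between the fingers and cap above 1 N), for 0.1 s.
At the end, for the whole second after the job is handed in: The cap stands right way up (within 4.5 degrees) and at rest on top of the pine lid form, its axis within 25 mm of the form's, let go of; the form is within 20 mm of where it was (horizontal distance between cap and lid_form below 0.025 m and z of cap in the frame of lid_form between 0.0195 and 0.025 m and angle between cap's own z axis and vertical below 0.08 rad and linear speed of cap below 0.02 m/s and distance of lid_form from where it was at the start of the episode below 0.02 m); the robot touches nothing.
It fails at once if the tabs are crushed: the fingers press them with more than 25 N each (50 N over the two) (contact force between the fingers and cap above 50 N).
It fails at once if the cap is forced on its tub (against stop, tooth or lugs, or down on it) with more than 25 N in all (contact force between cap and tub above 25 N).
It fails at once if the cap is pressed on the lid form with more than 20 N (contact force between cap and lid_form above 20 N).
It fails at once if the cap is let go of more than 12 mm above the lid form's top, once off the neck (contact force between the fingers and cap below 0.05 N and z of cap in the frame of lid_form above 0.034 m and (z of cap in the frame of tub above 0.09 m or horizontal distance between cap and tub above 0.03 m)).
It fails at once if a bystander is moved by more than 20 mm (distance of any of pebble, plain_jar, hook_scraper, bowl, brush, sanding_block, blank from where it was at the start of the episode above 0.02 m).
It also fails if it takes over 72 s, if anything falls off the work surface, if the arm or the gripper's body presses on something with over 40 N, if the wrist force passes 120 N, or if a joint passes its speed limit or range.

## Working session

There is one attempt and no reset: what is moved stays moved. The work goes in short steps, Python scripts to look and compute and a shell command to move; the robot and the scene stay as the last step left them, time stands still between calls to the robot, and variables do not carry over. Pictures are saved under pics/ and viewed, at most 11 in all, crops included, and the job is handed in when it is done.

```bash
mkdir -p pics; ls
python3 - <<'E'
from bench import r, optics, workorder
import cv2
for n in("top","scene"):
    s=optics.snapshot(n); cv2.imwrite(f"pics/{n}0.png",s["pixels"])
    print(n,[s[k] for k in("fx","fy","cx","cy")],s["pose"],[k for k in s])
    for k in s:
        if k not in("pixels","fx","fy","cx","cy","pose"): print(k,s[k])
print(r.sense())
E
```

```text
pics
top [554.2252567434151, 554.2252567434151, 312.52037691834863, 229.53466537618695] [[-2.62750302e-02  9.84852862e-01 -1.71389799e-01  4.02730868e+02]
 [-9.99493747e-01 -2.89587974e-02 -1.31771326e-02 -3.34999060e-01]
 [-1.79407792e-02  1.70956803e-01  9.85115171e-01  1.11398905e+03]
 [ 0.00000000e+00  0.00000000e+00  0.00000000e+00  1.00000000e+00]] ['pixels', 'fx', 'fy', 'cx', 'cy', 'pose']
scene [586.5598183875214, 586.5598183875214, 312.2999394501105, 226.0042565179427] [[-7.00803684e-01 -5.84559015e-01  4.08858110e-01  1.01102583e+03]
 [ 7.13274982e-01 -5.65669994e-01  4.13831195e-01  4.67713417e+02]
 [-1.06299910e-02  5.81642687e-01  8.13374937e-01  1.00385950e+03]
 [ 0.00000000e+00  0.00000000e+00  0.00000000e+00  1.00000000e+00]] ['pixels', 'fx', 'fy', 'cx', 'cy', 'pose']
{'time': 0.1, 'joint_pos': array([ 6.61542035e+01,  7.51063504e+00,  8.53215426e+01, -5.71176998e-04,
        8.72625021e+01, -4.89305636e+00]), 'qd': array([ 0.04059374, -0.0352117 , -0.19189576, -0.07409154,  0.17587048,
       -0.01622684]), 'joint_efforts': array([ 1.39932970e-03, -5.70962691e+01, -5.01933897e+01, -1.56953975e-04,
        8.43538670e-03, -5.39689961e-05]), 'tool_pos': array([194.66975333, 567.05913362, 249.06518374]), 'tcp_rot': array([-1.79905617e+02, -7.50741217e-03,  1.61047281e+02]), 'ft_force': array([ 0.05780871, -0.20356828,  0.88306204]), 'wrist_torque': array([ 0.02673886, -0.01374925, -0.03269111]), 'grip_force': 0.0, 'finger_gap': 85.27100908868228}
```

View pics/top0.png

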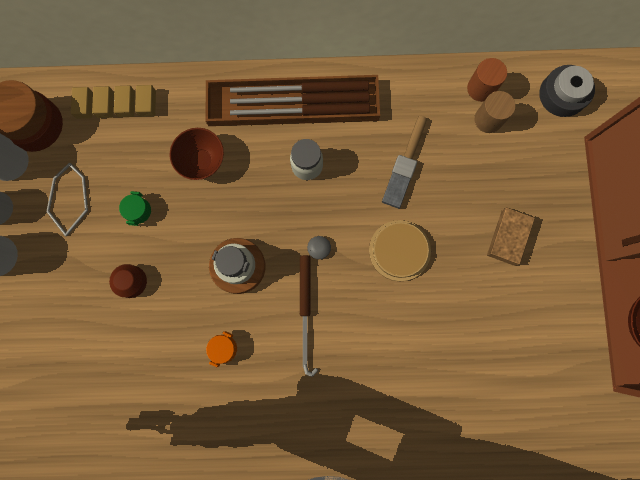

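View pics/scene0.png

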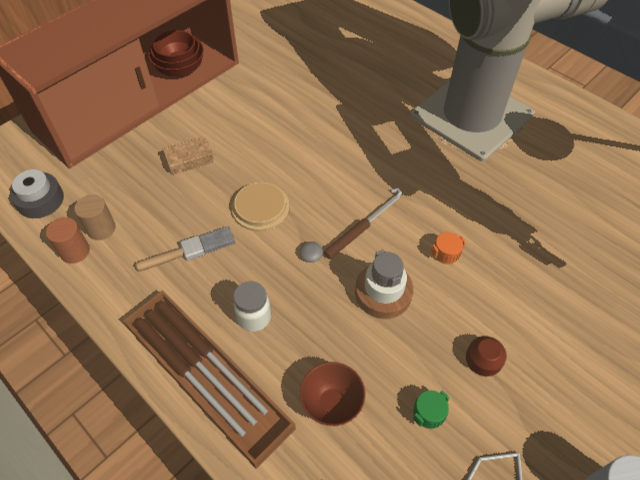

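The top view shows the tub with the cap at about (232,262) and the pine form at about (401,250). In the scene view they are at (388,270) and (260,204). I need zoomed crops to see the direction of the tabs.

```bash
cat > h.py <<'E'
import numpy as np
from bench import r, optics, workorder
def project(s,P):
    T=np.array(s["pose"]);c=(np.atleast_2d(P)-T[:3,3])@T[:3,:3]
    return np.c_[s["cx"]+s["fx"]*c[:,0]/-c[:,2], s["cy"]-s["fy"]*c[:,1]/-c[:,2]]
def back(s,uv,z):
    T=np.array(s["pose"]);u,v=uv
    d=T[:3,:3]@np.array([(u-s["cx"])/s["fx"],-(v-s["cy"])/s["fy"],-1])
    return T[:3,3]+d*(z-T[2,3])/d[2]
E
python3 - <<'E'
from h import *
import cv2
t=optics.snapshot("top");s=optics.snapshot("scene")
a=cv2.resize(t["pixels"][230:300,200:275],None,fx=5.3,fy=5.3,interpolation=cv2.INTER_CUBIC)
b=cv2.resize(s["pixels"][245:315,350:425],None,fx=5.3,fy=5.3,interpolation=cv2.INTER_CUBIC)
cv2.imwrite("pics/crop.png",np.hstack([a,b]))
print("tubtop~",back(t,(232,261),110),back(s,(388,266),110),"cradle",back(t,(237,265),30),back(s,(385,289),30))
# lid form: hue segmentation
for n,i,(x0,x1,y0,y1) in(("top",t,(360,445,210,290)),("scene",s,(222,300,172,238))):
    hsv=cv2.cvtColor(i["pixels"],cv2.COLOR_BGR2HSV)[y0:y1,x0:x1]
    print(n,"form px",hsv[hsv.shape[0]//2,hsv.shape[1]//2],"bg",hsv[2,2])
    g=cv2.GaussianBlur(i["pixels"],(3,3),0)[y0:y1,x0:x1]
    c=np.array([250-y0,401-x0]) if n=="top" else np.array([203-y0,261-x0])
    col=g[c[0],c[1]].astype(int); m=(np.abs(g.astype(int)-col).sum(2)<45).astype(np.uint8)
    k,l,st,ce=cv2.connectedComponentsWithStats(m); j=l[c[0],c[1]]
    cnt=max(cv2.findContours((l==j).astype(np.uint8),0,1)[0],key=len)
    e=cv2.fitEllipse(cnt); uv=(e[0][0]+x0,e[0][1]+y0); print(n,uv,e[1:],st[j],back(i,uv,22))
E
```

```text
tubtop~ [523.44008462 161.59634196 110.        ] [530.3681682  171.43014367 110.        ] cradle [524.86227998 164.6445821   30.        ] [530.36117192 173.861977    30.        ]
top form px [ 18 153 153] bg [ 17 141 136]
top (402.0, 249.5) ((93.12847137451172, 99.78593444824219), 90.0) [   0    0   85   80 6114] [ 547.35564231 -161.96107742   22.        ]
scene form px [ 17 121 185] bg [ 16 111 173]
scene (261.7495918273926, 203.5771312713623) ((74.57368469238281, 90.37613677978516), 98.73860931396484) [   0    0   78   66 4585] [ 550.28561707 -149.72982898   22.        ]
```

View pics/crop.png

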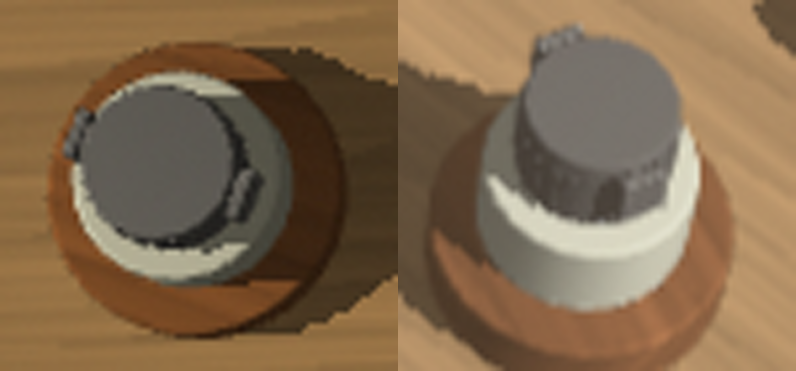

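The crops show the cap's top disc centred at about (230,260.6) in the top view and (388.7,264.2) in the scene view. The tabs lie along roughly 70° in world yaw. The two views disagree by about 10 mm, so I'll fit ellipses properly and check against the known base position.

```bash
cat > m.py <<'E'
from h import *
import cv2
def blob(i,seed,tol,erode=1):
    im=cv2.medianBlur(i["pixels"],3);m=np.zeros((482,642),np.uint8)
    cv2.floodFill(im.copy(),m,seed,0,(tol,)*3,(tol,)*3,4|cv2.FLOODFILL_FIXED_RANGE|cv2.FLOODFILL_MASK_ONLY|(1<<8))
    c=max(cv2.findContours(m[1:-1,1:-1],0,1)[0],key=len);h=cv2.convexHull(c)
    return cv2.fitEllipse(h),cv2.contourArea(h)
E
python3 - <<'E'
from m import *
S={n:optics.snapshot(n) for n in("top","scene")}
from scipy.spatial.transform import Rotation
def model(i,x,y,z,rad):
    a=np.linspace(0,6.28,80);p=project(i,np.c_[x+rad*np.cos(a),y+rad*np.sin(a),0*a+z]).astype(np.float32);return cv2.fitEllipse(p)
for n,seed,tol,z,rad,g in(("top",(230,260),12,110,27,(525,165)),("scene",(389,263),12,110,27,(525,165)),("top",(402,250),14,22,55,(548,-160)),("scene",(261,202),14,22,55,(548,-160))):
    i=S[n]
    for t in(tol,tol+6):
        e,A=blob(i,seed,t);p=back(i,e[0],z);print(n,np.round(e[0],1),np.round(e[1],1),"world",p[:2].round(1),"model axes",np.round(model(i,p[0],p[1],z,rad)[1],1))
print("base px",project(S["scene"],[[0,0,0]]),project(S["top"],[[0,0,0]]))
im=S["scene"]["pixels"][60:180,390:560].copy()
f=cv2.resize(S["top"]["pixels"][210:290,360:445],None,fx=4.5,fy=4.5)
cv2.imwrite("pics/c2.png",np.hstack([cv2.resize(im,(510,360)),f[:360,:285]]))
E
```

```text
top [228.8 259.2] [28.3 35.6] world [526.9 167.5] model axes [29.  29.9]
top [233.  261.1] [31.4 41.9] world [523.1 159.8] model axes [29.1 29.9]
scene [388.9 266.7] [26.  36.9] world [530.5 173.5] model axes [25.7 30.6]
scene [388.6 266.5] [26.5 37.5] world [530.4 172.9] model axes [25.7 30.6]
top [293.3 150. ] [262.7 735.5] world [759.5  49.4] model axes [51.4 53.6]
top [260.1 265.2] [ 426.2 1979.6] world [524. 120.] model axes [54.9 55.9]
scene [345.6 263.4] [466.3 721. ] world [536.5  78.6] model axes [47.5 56.1]
scene [347.6 253.1] [495.3 720.9] world [515.9  65.2] model axes [46.4 55.4]
base px [[471.19277749 114.04873817]] [[328.81360871 545.92982732]]
```

View pics/c2.png

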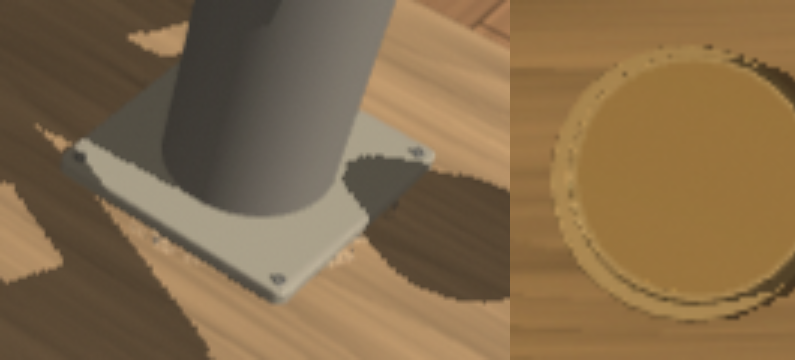

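The form's top disc is at (401.9,249.4) in the top view. Its 51.4 px diameter matches the model, and the base plate centre agrees with the scene camera. There is still a shared offset of about 10 mm between the views, so I'll move above the cap and use the gripper as a reference.

Units first: shifts go in shares of 600 mm and turns go in shares of 90 degrees. So -444 mm / 600 = -0.74, -388 mm / 600 = -0.6467.

```bash
python3 -m handwheel '[[[0,0,0,-0.0917,-0.0567,0,85],[0,0,0,-0.185,-0.1133,0,85],[0,0,0,-0.2767,-0.1683,0,85],[0,0,0,-0.37,-0.225,0,85],[0,0,0,-0.4617,-0.2817,0,85],[0,0,0,-0.555,-0.3383,0,85],[0,0,0,-0.6467,-0.3933,0,85],[0,0,0,-0.74,-0.45,0,85]]]' 30; python3 -m handwheel '[[[0,0,0,0,0,0.0667,85],[0,0,0,0,0,0.1,85],[0,0,0,0,0,0.1,85],[0,0,0,0,0,0.1,85]]]'
python3 - <<'E'
from m import *
st=r.sense();print({k:np.round(st[k],2) for k in("time","joint_pos","tool_pos","tcp_rot","ft_force","wrist_torque")})
S={n:optics.snapshot(n) for n in("top","scene")}
P=np.array(st["tool_pos"]);o=[]
for n in S:
    i=S[n];im=i["pixels"].copy();c=project(i,[P])[0]
    print(n,c)
    x,y=int(c[0])-45,int(c[1])-45
    o.append(cv2.resize(im[y:y+90,x:x+90],(400,400),interpolation=cv2.INTER_CUBIC)); print(x,y,400/90)
    from scipy.spatial.transform import Rotation as R
    Rm=R.from_euler('xyz',st["tcp_rot"],degrees=True).as_matrix()
    for w in([0,46,19-13],[0,-46,19-13],[0,57,6],[0,-57,6]):
        u=project(i,[P+Rm@np.array(w)])[0]; print(w,(u-[x,y])*400/90)
cv2.imwrite("pics/c3.png",np.hstack(o))
E
```

```text
time: 1.3
tool_pos: [515.6, 181.2, 250.2]
tcp_rot: [180.0, 0.0, 161.0]
ft_force: [0.4, 0.5, 0.1]
finger_gap: 85.0
grip_force: 0.0
time: 1.8
tool_pos: [514.7, 183.9, 191.3]
tcp_rot: [180.0, 0.1, 161.1]
ft_force: [0.8, -0.2, 0.1]
finger_gap: 84.8
grip_force: 0.0
{'time': np.float64(1.8), 'joint_pos': array([ 14.29,   1.14,  98.11,   0.  ,  80.67, -56.84]), 'tool_pos': array([514.65, 183.94, 191.27]), 'tcp_rot': array([1.7996e+02, 7.0000e-02, 1.6113e+02]), 'ft_force': array([ 0.8 , -0.23,  0.08]), 'wrist_torque': array([ 0.05, -0.02, -0.01])}
top [210.93377374 261.01431921]
165 216 4.444444444444445
[0, 46, 6] [ 93.6667939  166.27833309]
[0, -46, 6] [321.639089   237.67177092]
[0, 57, 6] [ 66.60961532 157.80491312]
[0, -57, 6] [349.09866819 246.27120954]
scene [404.40629599 239.12748264]
359 194 4.444444444444445
[0, 46, 6] [266.04334074 301.43041357]
[0, -46, 6] [136.99228704 121.99739865]
[0, 57, 6] [282.34493322 324.09620207]
[0, -57, 6] [122.38256181 101.68398802]
```

View pics/c3.png

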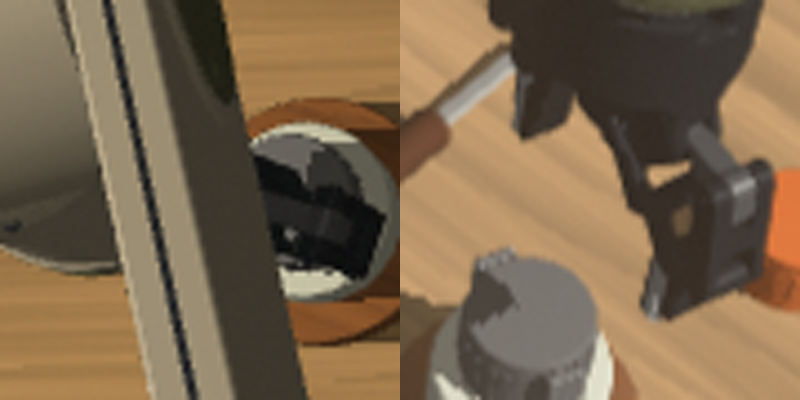

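In the top view the finger shows about 9 mm to the −y side of where the calibration predicts. That accounts for the offset and supports the scene camera: cap about (527,170), tab line about 68.5°. Next I'll align just above the cap and check.

In the tool's units: 58 mm / 600 = 0.0967, 20 mm / 600 = 0.0333, 3 degrees / 90 = 0.0333.

```bash
python3 -m handwheel '[[[0,0,0.0333,-0.0133,-0.0083,0,85],[0,0,0.0333,-0.0267,-0.015,0.0333,85],[0,0,0.0333,-0.0267,-0.015,0.0967,85],[0,0,0.0333,-0.0267,-0.015,0.0967,85],[0,0,0.0333,-0.0267,-0.015,0.0967,85]]]'
python3 - <<'E'
from m import *
from scipy.spatial.transform import Rotation as R
st=r.sense();P=np.array(st["tool_pos"]);print(P,st["tcp_rot"],st["time"])
i=optics.snapshot("scene");c=project(i,[P])[0];x,y=int(c[0])-55,int(c[1])-45
cv2.imwrite("pics/c4.png",cv2.resize(i["pixels"][y:y+95,x:x+110],None,fx=6,fy=6,interpolation=cv2.INTER_CUBIC))
Rm=R.from_euler('xyz',st["tcp_rot"],degrees=True).as_matrix()
for w in([0,42.5,6],[0,-42.5,6],[0,0,23],[0,0,0]): print(w,(project(i,[P+Rm@np.array(w)])[0]-[x,y])*6)
print(x,y)
E
```

```text
time: 2.52
tool_pos: [526.9, 169.1, 132.2]
tcp_rot: [-180.0, -0.0, 158.0]
ft_force: [0.3, -0.6, 0.1]
finger_gap: 85.0
grip_force: 0.0
[526.89868119 169.05798448 132.23561659] [-1.79988162e+02 -1.49348767e-02  1.58030473e+02] 2.525
[0, 42.5, 6] [400.03245652 397.23822875]
[0, -42.5, 6] [264.29654205 173.57838591]
[0, 0, 23] [325.20972119 313.47675782]
[0, 0, 0] [332.6317313  271.97372648]
334 212
```

View pics/c4.png

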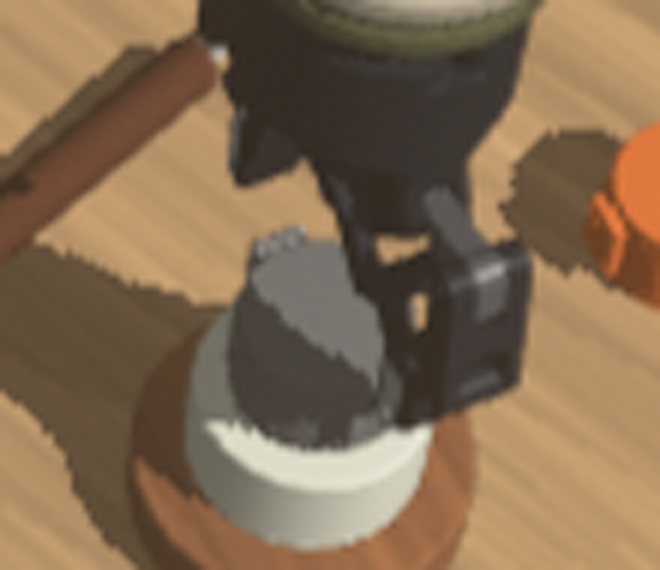

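The cap's top ring is centred at about (317,318) in this crop, against a predicted tool axis of (325,313). That is within about 2 mm, but the fingers look shifted, so I'll overlay a wireframe to decide.

```bash
cat > ov.py <<'E'
from m import *
from scipy.spatial.transform import Rotation as R
def overlay(i,st,cap,k,win,rings):
    x,y,w,h=win;im=cv2.resize(i["pixels"][y:y+h,x:x+w],None,fx=k,fy=k,interpolation=cv2.INTER_CUBIC)
    P=np.array(st["tool_pos"]);Rm=R.from_euler('xyz',st["tcp_rot"],degrees=True).as_matrix()
    def ln(W,col,close=True):
        p=((project(i,W)-[x,y]+.5)*k).astype(np.int32);cv2.polylines(im,[p],close,col,1,cv2.LINE_AA)
    T=lambda L:P+np.array(L,float)@Rm.T
    for s in(1,-1):
        for yy in(42.5,57): ln(T([[-11,s*yy,6],[11,s*yy,6],[11,s*yy,-20],[-11,s*yy,-20]]),(0,0,255))
    for a,b in((38,42.5),(42.5,38)): ln(T([[-a,-b,-54],[a,-b,-54],[a,b,-54],[-a,b,-54]]),(0,255,255) if a<b else (255,0,255))
    ln(T([[0,0,0],[0,0,-150]]),(0,255,0),False)
    t=np.linspace(0,6.28,60)
    for rad,z in rings: ln(np.c_[cap[0]+rad*np.cos(t),cap[1]+rad*np.sin(t),0*t+z],(255,255,0))
    return im
E
python3 - <<'E'
from ov import *
st=r.sense();i=optics.snapshot("scene")
cv2.imwrite("pics/c5.png",overlay(i,st,(527,169),5.5,(325,175,140,105),[(27,110),(27,72),(55,30),(38,70)]))
E
```

```text
(no output)
```

View pics/c5.png

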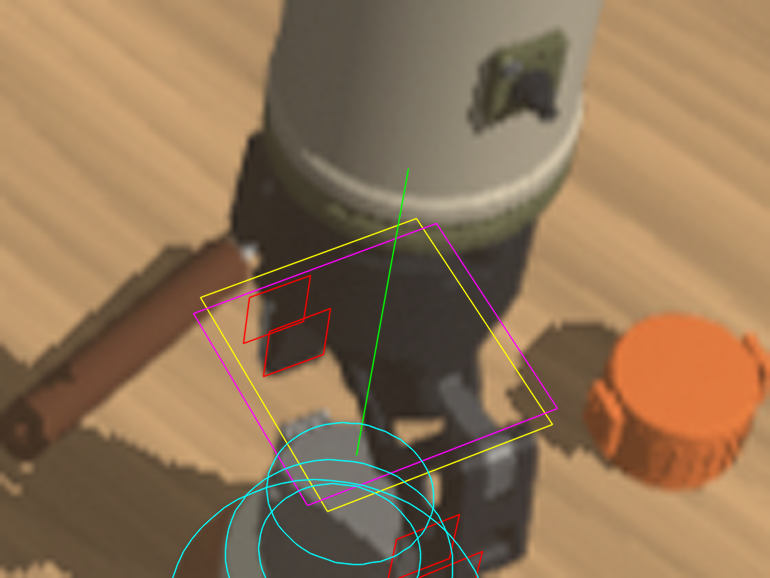

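The far finger matches the wireframe and the remaining offset is about 2 px. I'll shift −1.5 mm in tool x and lower slowly while watching the force.

In the tool's units: 18 mm / 600 = 0.03, -1.5 mm / 600 = -0.0025.

```bash
python3 -m handwheel '[[[0,0,0,-0.0025,-0.0008,0,85],[0,0,0,-0.0025,-0.0008,0.0083,85],[0,0,0,-0.0025,-0.0008,0.0167,85],[0,0,0,-0.0025,-0.0008,0.025,85],[0,0,0,-0.0025,-0.0008,0.03,85],[0,0,0,-0.0025,-0.0008,0.03,85]]]' 20
```

```text
time: 3.38
tool_pos: [527.6, 168.2, 113.5]
tcp_rot: [-180.0, -0.0, 158.0]
ft_force: [0.6, 0.1, 0.2]
finger_gap: 85.0
grip_force: 0.0
```

```bash
python3 -m handwheel '[[[0,0,0,0,0,0.0067,85],[0,0,0,0,0,0.0133,85],[0,0,0,0,0,0.02,85],[0,0,0,0,0,0.0267,85],[0,0,0,0,0,0.0267,85]]]' 20
```

```text
time: 4.0
tool_pos: [527.6, 168.2, 97.4]
tcp_rot: [-180.0, -0.0, 158.0]
ft_force: [-0.5, -0.8, 0.0]
finger_gap: 85.1
grip_force: 0.0
```

```bash
python3 -m handwheel '[[[0,0,0,0,0,0,70],[0,0,0,0,0,0,70],[0,0,0,0,0,0,70]]]' 20;  python3 -m handwheel '[[[0,0,0,0,0,0,66],[0,0,0,0,0,0,66],[0,0,0,0,0,0,66]]]'; python3 -c "
from h import *
print(r.sense()['wrist_torque'],r.sense()['ft_force'])"
```

```text
time: 4.38
tool_pos: [527.9, 168.0, 98.1]
tcp_rot: [-180.0, 0.0, 158.0]
ft_force: [-1.4, -2.7, 2.4]
finger_gap: 70.0
grip_force: 1.4
time: 4.75
tool_pos: [527.8, 167.3, 98.3]
tcp_rot: [-179.9, 0.0, 158.0]
ft_force: [-2.3, -6.4, 4.9]
finger_gap: 65.7
grip_force: 3.7
[-1.13225459  0.64572815  0.01666035] [-2.29074829 -6.44414648  4.91869158]
```

Contact is on the −y finger only, so the cap sits about 3 mm to tool −y. I'll open a little and shift.

In the tool's units: -3 mm / 600 = -0.005, -1.5 mm / 600 = -0.0025.

```bash
python3 -m handwheel '[[[0,0,0,0,0,0,76],[0,0,0,0,-0.0025,0,76],[0,0,0,0,-0.005,0,76],[0,0,0,0,-0.005,0,76]]]'; python3 -m handwheel '[[[0,0,0,0,0,0,68],[0,0,0,0,0,0,68],[0,0,0,0,0,0,68]]]' 20;  python3 -m handwheel '[[[0,0,0,0,0,0,65],[0,0,0,0,0,0,65],[0,0,0,0,0,0,65]]]'; python3 -c "
from h import *
print(r.sense()['wrist_torque'],r.sense()['ft_force'])"
```

```text
time: 5.25
tool_pos: [526.8, 165.5, 98.0]
tcp_rot: [180.0, 0.0, 158.0]
ft_force: [-0.4, 0.1, 0.0]
finger_gap: 76.2
grip_force: 0.0
time: 5.62
tool_pos: [526.9, 165.6, 98.1]
tcp_rot: [180.0, 0.0, 158.0]
ft_force: [0.8, 0.6, 1.1]
finger_gap: 67.9
grip_force: 0.5
time: 6.0
tool_pos: [527.1, 165.8, 98.4]
tcp_rot: [180.0, 0.0, 158.1]
ft_force: [0.1, 1.8, 5.2]
finger_gap: 64.9
grip_force: 5.8
[0.58417344 0.02920757 0.02360397] [0.06380339 1.75950392 5.22460883]
```

In the tool's units: -1 mm / 600 = -0.0017, -0.7 mm / 600 = -0.0012.

```bash
python3 -m handwheel '[[[0,0,0,0,0.0005,-0.0005,62],[0,0,0,0,0.0005,-0.0012,60],[0,0,0,0,0.0005,-0.0017,58],[0,0,0,0,0.0005,-0.0017,58],[0,0,0,0,0.0005,-0.0017,58],[0,0,0,0,0.0005,-0.0017,58]]]' 20; python3 -c "
from h import *
print(r.sense()['wrist_torque'],r.sense()['ft_force'])"
```

```text
time: 6.75
tool_pos: [527.2, 165.8, 99.4]
tcp_rot: [180.0, 0.0, 158.0]
ft_force: [-1.2, 3.1, 7.3]
finger_gap: 58.1
grip_force: 12.1
[0.32858502 0.05565922 0.01908949] [-1.23439186  3.09483457  7.2648678 ]
```

Squeezed evenly: 58.1 mm gap at 12 N. Turning CCW in small steps.

In the tool's units: -0.6 mm / 600 = -0.001, -12 degrees / 90 = -0.1333.

```bash
cat > f.sh <<'E'
python3 -c "
from h import *
import numpy as np
s=r.sense();y=np.radians(s['tcp_rot'][2]);f=s['ft_force'];t=[np.cos(y),np.sin(y)];u=[np.sin(y),-np.cos(y)]
print('tool fx fy',np.round([f[:2]@t,f[:2]@u],1),'fz %.1f'%f[2],'tau',np.round(s['wrist_torque'],3),'j6 %.1f'%s['joint_pos'][5])"
E
python3 -m handwheel '[[[0,0,0,0,0,-0.001,58],[0,0,-0.0333,0,0,-0.001,58],[0,0,-0.0667,0,0,-0.001,58],[0,0,-0.1,0,0,-0.001,58],[0,0,-0.1333,0,0,-0.001,58],[0,0,-0.1333,0,0,-0.001,58]]]' 20; bash f.sh
```

```text
time: 7.5
tool_pos: [527.1, 166.0, 99.4]
tcp_rot: [180.0, 0.0, 170.0]
ft_force: [1.7, 4.4, 0.6]
finger_gap: 58.1
grip_force: 9.6
tool fx fy [-0.9  4.7] fz 0.6 tau [ 0.788 -0.484 -0.075] j6 -67.9
```

In the tool's units: 0.5 mm / 600 = 0.0008, -8 degrees / 90 = -0.0889.

```bash
python3 -m handwheel '[[[0,0,-0.0222,0,0.0008,0,58],[0,0,-0.0444,0,0.0008,0,58],[0,0,-0.0667,0,0.0008,0,58],[0,0,-0.0889,0,0.0008,0,58],[0,0,-0.0889,0,0.0008,0,58]]]' 20; bash f.sh
```

```text
time: 8.12
tool_pos: [526.8, 166.4, 99.4]
tcp_rot: [180.0, -0.0, 178.1]
ft_force: [1.4, 4.3, -0.3]
finger_gap: 58.1
grip_force: 9.7
tool fx fy [-1.2  4.3] fz -0.3 tau [ 0.823 -0.326 -0.032] j6 -75.9
```

In the tool's units: 0.3 mm / 600 = 0.0005, -3 degrees / 90 = -0.0333.

```bash
cat >> f.sh <<'E'
python3 -c "
from h import *
import sys
sys.exit(r.sense()['wrist_torque'][2]<-0.13)"
E
python3 -m handwheel '[[[0,0,-0.0167,0,0.0005,0,58],[0,0,-0.0333,0,0.0005,0,58],[0,0,-0.0333,0,0.0005,0,58]]]' | grep rot && bash f.sh && python3 -m handwheel '[[[0,0,-0.0167,0,0,0,58],[0,0,-0.0333,0,0,0,58],[0,0,-0.0333,0,0,0,58]]]' | grep rot && bash f.sh && python3 -m handwheel '[[[0,0,-0.0167,0,0,0,58],[0,0,-0.0333,0,0,0,58],[0,0,-0.0333,0,0,0,58]]]' && bash f.sh
```

```text
tcp_rot: [-180.0, -0.0, -178.9]
tool fx fy [-2.4  3.5] fz -0.5 tau [ 0.682 -0.257 -0.086] j6 -78.9False
```

In the tool's units: 0.3 mm / 600 = 0.0005, 0.2 mm / 600 = 0.0003, -3 degrees / 90 = -0.0333.

```bash
sed -i 's/sys.exit(\(.*\))"$/sys.exit(int(\1))"/' f.sh; tail -1 f.sh
python3 -m handwheel '[[[0,0,-0.0167,0.0005,0.0003,0,58],[0,0,-0.0333,0.0005,0.0003,0,58],[0,0,-0.0333,0.0005,0.0003,0,58]]]' | grep rot && bash f.sh && python3 -m handwheel '[[[0,0,-0.0167,0,0,0,58],[0,0,-0.0333,0,0,0,58],[0,0,-0.0333,0,0,0,58]]]' | grep rot && bash f.sh && python3 -m handwheel '[[[0,0,-0.0167,0,0,0,58],[0,0,-0.0333,0,0,0,58],[0,0,-0.0333,0,0,0,58]]]' && bash f.sh
```

```text
sys.exit(int(r.sense()['wrist_torque'][2]<-0.13))"
tcp_rot: [-180.0, -0.0, -175.9]
tool fx fy [-0.8  2.8] fz 0.3 tau [ 0.438 -0.117 -0.007] j6 -81.8
tcp_rot: [-180.0, -0.0, -172.9]
tool fx fy [-0.2  1.4] fz 0.3 tau [ 0.18  -0.015 -0.017] j6 -84.8
time: 9.62
tool_pos: [526.6, 166.6, 99.5]
tcp_rot: [-180.0, -0.0, -169.9]
ft_force: [-0.7, -0.4, 0.2]
finger_gap: 58.3
grip_force: 12.0
tool fx fy [ 0.8 -0.2] fz 0.2 tau [ 0.005 -0.017  0.036] j6 -87.8
```

In the tool's units: -3 degrees / 90 = -0.0333.

```bash
python3 -m handwheel '[[[0,0,-0.0167,0,0,0,58],[0,0,-0.0333,0,0,0,58],[0,0,-0.0333,0,0,0,58]]]' | grep rot && bash f.sh && python3 -m handwheel '[[[0,0,-0.0167,0,0,0,58],[0,0,-0.0333,0,0,0,58],[0,0,-0.0333,0,0,0,58]]]' | grep rot && bash f.sh && python3 -m handwheel '[[[0,0,-0.0167,0,0,0,58],[0,0,-0.0333,0,0,0,58],[0,0,-0.0333,0,0,0,58]]]' && bash f.sh
```

```text
tcp_rot: [180.0, -0.0, -166.9]
tool fx fy [ 0.3 -0.8] fz -1.3 tau [-0.018  0.004 -0.017] j6 -90.8
tcp_rot: [-180.0, -0.0, -163.9]
tool fx fy [-0.  -0.2] fz -0.7 tau [-0.002  0.045  0.085] j6 -93.8
time: 10.75
tool_pos: [526.7, 166.8, 99.6]
tcp_rot: [-180.0, 0.0, -160.9]
ft_force: [-0.2, -0.7, -0.4]
finger_gap: 58.0
grip_force: 12.0
tool fx fy [ 0.4 -0.6] fz -0.4 tau [-0.021  0.021  0.018] j6 -96.8
```

In the tool's units: -3 degrees / 90 = -0.0333.

```bash
python3 -m handwheel '[[[0,0,-0.0167,0,0,0,58],[0,0,-0.0333,0,0,0,58],[0,0,-0.0333,0,0,0,58]]]' | grep rot && bash f.sh && python3 -m handwheel '[[[0,0,-0.0167,0,0,0,58],[0,0,-0.0333,0,0,0,58],[0,0,-0.0333,0,0,0,58]]]' | grep rot && bash f.sh && python3 -m handwheel '[[[0,0,-0.0167,0,0,0,58],[0,0,-0.0333,0,0,0,58],[0,0,-0.0333,0,0,0,58]]]' && bash f.sh
```

```text
tcp_rot: [-180.0, -0.0, -157.9]
tool fx fy [-0.5  0. ] fz 0.2 tau [ 0.031  0.045 -0.058] j6 -99.8
tcp_rot: [-180.0, 0.0, -154.9]
tool fx fy [-0.5 -0.3] fz -0.5 tau [0.042 0.003 0.004] j6 -102.8
time: 11.88
tool_pos: [526.7, 166.8, 99.6]
tcp_rot: [180.0, 0.0, -151.9]
ft_force: [0.3, 0.4, -0.8]
finger_gap: 58.2
grip_force: 12.0
tool fx fy [-0.4  0.2] fz -0.8 tau [ 0.051 -0.02   0.015] j6 -105.8
```

In the tool's units: -3 degrees / 90 = -0.0333.

```bash
bash f.sh && python3 -m handwheel '[[[0,0,-0.0167,0,0,0,58],[0,0,-0.0333,0,0,0,58],[0,0,-0.0333,0,0,0,58]]]' | grep rot && bash f.sh && python3 -m handwheel '[[[0,0,-0.0167,0,0,0,58],[0,0,-0.0333,0,0,0,58],[0,0,-0.0333,0,0,0,58]]]' | grep rot && bash f.sh
```

```text
tool fx fy [-0.4  0.2] fz -0.8 tau [ 0.051 -0.02   0.015] j6 -105.8
tcp_rot: [-180.0, 0.0, -148.9]
tool fx fy [-0.4  0.7] fz -1.4 tau [ 0.051 -0.012  0.054] j6 -108.8
tcp_rot: [-180.0, -0.0, -145.9]
tool fx fy [ 0.1 -0.4] fz -0.9 tau [-0.057 -0.01   0.009] j6 -111.8
```

In the tool's units: -3 degrees / 90 = -0.0333.

```bash
bash f.sh && python3 -m handwheel '[[[0,0,-0.0167,0,0,0,58],[0,0,-0.0333,0,0,0,58],[0,0,-0.0333,0,0,0,58]]]' | grep rot && bash f.sh && python3 -m handwheel '[[[0,0,-0.0167,0,0,0,58],[0,0,-0.0333,0,0,0,58],[0,0,-0.0333,0,0,0,58]]]' | grep rot && bash f.sh && python3 -m handwheel '[[[0,0,-0.0167,0,0,0,58],[0,0,-0.0333,0,0,0,58],[0,0,-0.0333,0,0,0,58]]]' && bash f.sh
```

```text
tool fx fy [ 0.1 -0.4] fz -0.9 tau [-0.057 -0.01   0.009] j6 -111.8
tcp_rot: [180.0, -0.0, -142.9]
tool fx fy [ 0.5 -0.3] fz -0.4 tau [ 0.024 -0.016 -0.037] j6 -114.8
tcp_rot: [-180.0, 0.0, -139.9]
tool fx fy [0.1 0.3] fz -0.2 tau [-0.033 -0.015  0.052] j6 -117.8
time: 13.75
tool_pos: [526.5, 166.9, 99.5]
tcp_rot: [180.0, -0.0, -136.9]
ft_force: [-0.2, 0.4, -0.5]
finger_gap: 57.7
grip_force: 12.0
tool fx fy [-0.2  0.5] fz -0.5 tau [ 0.091  0.181 -0.01 ] j6 -120.8
```

In the tool's units: -3 degrees / 90 = -0.0333.

```bash
bash f.sh && python3 -m handwheel '[[[0,0,-0.0167,0,0,0,58],[0,0,-0.0333,0,0,0,58],[0,0,-0.0333,0,0,0,58]]]' | grep rot && bash f.sh && python3 -m handwheel '[[[0,0,-0.0167,0,0,0,58],[0,0,-0.0333,0,0,0,58],[0,0,-0.0333,0,0,0,58]]]' && bash f.sh
```

```text
tool fx fy [-0.2  0.5] fz -0.5 tau [ 0.091  0.181 -0.01 ] j6 -120.8
tcp_rot: [180.0, -0.0, -133.9]
tool fx fy [0.2 2.1] fz -0.9 tau [ 0.207  0.251 -0.037] j6 -123.8
time: 14.5
tool_pos: [526.7, 166.8, 99.5]
tcp_rot: [180.0, -0.0, -130.9]
ft_force: [-1.9, 1.5, -1.2]
finger_gap: 57.8
grip_force: 12.0
tool fx fy [0.1 2.4] fz -1.2 tau [ 0.241  0.278 -0.147] j6 -126.8
```

The torque dropped to −0.147 N m, which looks like the stop at about 70°. I'll hold and confirm with a small extra turn.

Units first: shifts go in shares of 600 mm and turns go in shares of 90 degrees. So 0.2 mm / 600 = 0.0003.

```bash
for k in 1; do python3 -m handwheel '[[[0,0,0,0,0.0003,0,58],[0,0,0,0,0.0003,0,58]]]' >/dev/null; bash f.sh;  python3 -m handwheel '[[[0,0,0,0,0,0,58]]]' >/dev/null; bash f.sh; python3 -m handwheel '[[[0,0,-0.0078,0,0,0,58],[0,0,-0.0078,0,0,0,58]]]' |grep rot; bash f.sh; python3 -m handwheel '[[[0,0,0,0,0,0,58]]]' >/dev/null; bash f.sh;done
```

```text
tool fx fy [0.5 2.5] fz -1.4 tau [ 0.241  0.248 -0.223] j6 -126.8
tool fx fy [0.1 2.2] fz -1.5 tau [ 0.267  0.3   -0.134] j6 -126.8
tcp_rot: [180.0, -0.0, -130.2]
tool fx fy [0.1 2.1] fz -1.7 tau [ 0.211  0.286 -0.189] j6 -127.5
tool fx fy [0.4 2.5] fz -0.6 tau [ 0.239  0.295 -0.203] j6 -127.5
```

It is on the stop, at about 2.7° of spring. I'll back off 2.7° and lift in small checked steps.

In the tool's units: 2.7 degrees / 90 = 0.03.

```bash
python3 -m handwheel '[[[0,0,0.0156,0,0,0,58],[0,0,0.03,0,0,0,58],[0,0,0.03,0,0,0,58]]]' | grep rot; bash f.sh; python3 -m handwheel '[[[0,0,0,0,0,-0.0017,58],[0,0,0,0,0,-0.0033,58],[0,0,0,0,0,-0.0033,58]]]' |grep -E 'pos|gap'; bash f.sh; python3 -m handwheel '[[[0,0,0,0,0,-0.0008,58],[0,0,0,0,0,-0.0017,58],[0,0,0,0,0,-0.0017,58]]]' |grep -E 'pos|gap'; bash f.sh
```

```text
tcp_rot: [-180.0, -0.0, -133.0]
tool fx fy [-0.1  1.8] fz -1.1 tau [ 0.187  0.268 -0.081] j6 -124.8
tool_pos: [526.3, 166.7, 101.3]
finger_gap: 57.9
tool fx fy [0.3 0.8] fz -4.8 tau [ 0.085  0.236 -0.096] j6 -124.8
tool_pos: [526.4, 166.8, 102.5]
finger_gap: 58.1
tool fx fy [2.2 1.8] fz -4.7 tau [ 0.087  0.332 -0.074] j6 -124.8
```

In the tool's units: -3 mm / 600 = -0.005, -2 mm / 600 = -0.0033.

```bash
python3 -m handwheel '[[[0,0,0,0,0,-0.0017,58],[0,0,0,0,0,-0.0033,58],[0,0,0,0,0,-0.005,58],[0,0,0,0,0,-0.005,58]]]' |grep -E 'pos|gap'; bash f.sh
python3 - <<'E'
from ov import *
i=optics.snapshot("scene");cv2.imwrite("pics/c6.png",cv2.resize(i["pixels"][215:320,345:440],None,fx=5.5,fy=5.5,interpolation=cv2.INTER_CUBIC))
E
```

```text
tool_pos: [526.7, 166.9, 105.9]
finger_gap: 58.4
tool fx fy [0.4 1.9] fz -3.5 tau [ 0.127  0.386 -0.068] j6 -124.8
```

View pics/c6.png

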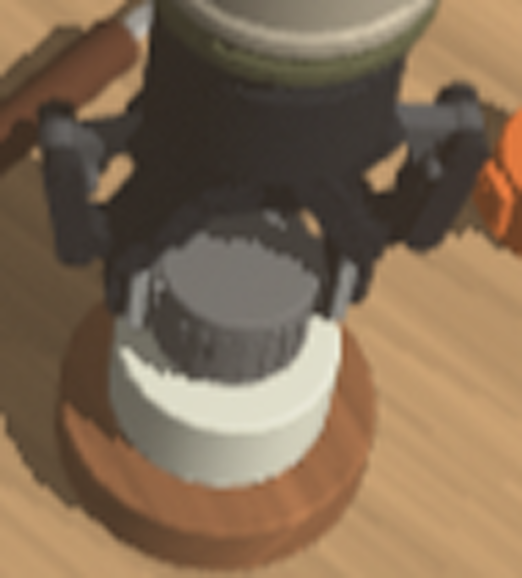

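The cap's top disc is still at about (388,266), so the cap did not rise and the pads slid up the tabs. A tab was probably not quite in because of the fy imbalance. I'll go back down, squeeze fully at 20 N, then re-centre.

In the tool's units: 7 mm / 600 = 0.0117, 6 mm / 600 = 0.01.

```bash
python3 -m handwheel '[[[0,0,0,0,0,0.0033,58],[0,0,0,0,0,0.0067,58],[0,0,0,0,0,0.01,58],[0,0,0,0,0,0.0117,58],[0,0,0,0,0,0.0117,58]]]' |grep -E 'pos|gap'; bash f.sh; python3 -m handwheel '[[[0,0,0,0,0.0007,0,57],[0,0,0,0,0.0013,0,56],[0,0,0,0,0.0013,0,56],[0,0,0,0,0.0013,0,56]]]' 20; bash f.sh
```

```text
tool_pos: [527.0, 167.1, 99.4]
finger_gap: 58.2
tool fx fy [1.1 3. ] fz 7.0 tau [ 0.327  0.723 -0.104] j6 -124.8
time: 18.05
tool_pos: [526.5, 167.7, 99.8]
tcp_rot: [-180.0, 0.1, -132.9]
ft_force: [-5.9, 1.5, 10.8]
finger_gap: 56.4
grip_force: 18.9
tool fx fy [2.9 5.3] fz 10.8 tau [ 0.198  1.024 -0.093] j6 -124.7
```

In the tool's units: -1 mm / 600 = -0.0017, -0.5 mm / 600 = -0.0008.

```bash
python3 -m handwheel '[[[0,0,0,0,0,-0.0008,56],[0,0,0,0,0,-0.0017,56],[0,0,0,0,0,-0.0017,56]]]' |grep -E 'pos|gap|grip'; bash f.sh; python3 -m handwheel '[[[0,0,0,0,0,-0.0012,56],[0,0,0,0,0,-0.0025,56],[0,0,0,0,0,-0.0025,56]]]' |grep -E 'pos|gap'; bash f.sh;  python3 -m handwheel '[[[0,0,0,0,0,-0.0008,56],[0,0,0,0,0,-0.0017,56],[0,0,0,0,0,-0.0017,56]]]' |grep -E 'pos|gap'; bash f.sh
```

```text
tool_pos: [526.4, 167.6, 99.9]
finger_gap: 56.3
grip_force: 17.9
tool fx fy [-0.8  3.5] fz 4.2 tau [ 0.447  0.238 -0.161] j6 -124.7
tool_pos: [525.7, 167.2, 100.5]
finger_gap: 56.5
tool fx fy [-1.7 -0. ] fz -3.1 tau [ 0.291 -0.185 -0.117] j6 -124.7
tool_pos: [525.7, 167.2, 101.8]
finger_gap: 56.6
tool fx fy [-1.  -1.5] fz -5.5 tau [ 0.036 -0.209 -0.09 ] j6 -124.7
```

In the tool's units: -2 mm / 600 = -0.0033, -1 mm / 600 = -0.0017.

```bash
python3 -m handwheel '[[[0,0,0,0,0,-0.0017,56],[0,0,0,0,0,-0.0033,56],[0,0,0,0,0,-0.0033,56]]]' |grep -E 'pos|gap|grip'; bash f.sh; python3 -m handwheel '[[[0,0,0,0,0,-0.0017,56],[0,0,0,0,0,-0.0033,56],[0,0,0,0,0,-0.0033,56]]]' |grep -E 'pos|gap'; bash f.sh
python3 - <<'E'
from ov import *
i=optics.snapshot("scene");a=cv2.resize(i["pixels"][215:320,345:440],None,fx=5.5,fy=5.5,interpolation=cv2.INTER_CUBIC)
b=cv2.imread("pics/c6.png")[:a.shape[0],:a.shape[1]]
g=lambda x:cv2.cvtColor(x,cv2.COLOR_BGR2GRAY)
# shift of cap front skirt lower edge (white/grey transition) along column near u=235
for n,x in(("before",b),("now",a)):
    col=g(x)[300:420,215:260].mean(1);d=np.gradient(cv2.GaussianBlur(col.reshape(-1,1),(1,9),0).ravel());print(n,300+d.argmax(),d.max().round(1))
    col=g(x)[200:330,215:250].mean(1);d=np.gradient(cv2.GaussianBlur(col.reshape(-1,1),(1,9),0).ravel());print(n,"top edge",200+d.argmax(),"rim",200+d.argmin())
E
```

```text
tool_pos: [525.9, 167.3, 104.3]
finger_gap: 56.2
grip_force: 16.5
tool fx fy [ 1.8 -0.3] fz -3.4 tau [-0.085  0.062 -0.088] j6 -124.7
tool_pos: [526.0, 167.4, 106.2]
finger_gap: 56.2
tool fx fy [-0.3  0.5] fz -3.8 tau [-0.076  0.131 -0.094] j6 -124.7
before 384 10.9
before top edge 239 rim 326
now 383 10.8
now top edge 240 rim 325
```

Comparing with the initial crop, the skirt's bottom edge moved from v≈286.5 to 284.6 and the rim from 277 to 274. The cap did rise about 6 mm, and my earlier reading was misled by the gripper's shadow. Continuing straight up.

In the tool's units: -4 mm / 600 = -0.0067, -2.5 mm / 600 = -0.0042.

```bash
python3 -m handwheel '[[[0,0,0,0,0,-0.0017,56],[0,0,0,0,0,-0.0042,56],[0,0,0,0,0,-0.0067,56],[0,0,0,0,0,-0.0067,56]]]' |grep -E 'pos|gap|grip'; bash f.sh; python3 -m handwheel '[[[0,0,0,0,0,-0.0033,56],[0,0,0,0,0,-0.0067,56],[0,0,0,0,0,-0.01,56],[0,0,0,0,0,-0.0133,56],[0,0,0,0,0,-0.0133,56]]]' |grep -E 'pos|gap'; bash f.sh
```

```text
tool_pos: [526.1, 167.5, 110.4]
finger_gap: 56.3
grip_force: 16.8
tool fx fy [0.7 1.6] fz -1.7 tau [ 0.037  0.206 -0.09 ] j6 -124.7
tool_pos: [526.4, 167.5, 118.7]
finger_gap: 56.4
tool fx fy [-0.7 -0. ] fz -0.9 tau [-0.026 -0.037  0.025] j6 -124.7
```

In the tool's units: -48 mm / 600 = -0.08, -40 mm / 600 = -0.0667.

```bash
python3 -m handwheel '[[[0,0,0,0,0,-0.0133,56],[0,0,0,0,0,-0.0267,56],[0,0,0,0,0,-0.04,56],[0,0,0,0,0,-0.0533,56],[0,0,0,0,0,-0.0667,56],[0,0,0,0,0,-0.08,56],[0,0,0,0,0,-0.08,56]]]'; bash f.sh
python3 - <<'E'
from ov import *
t=optics.snapshot("top");i=optics.snapshot("scene")
a=cv2.resize(i["pixels"][190:310,350:450],(500,600),interpolation=cv2.INTER_CUBIC)
cv2.imwrite("pics/c7.png",a)
print(r.sense()["joint_pos"])
# form ring fits, scene & top: refine centre by gradient along model ellipse
for n,im in(("top",t),("scene",i)):
    g=cv2.GaussianBlur(im["pixels"],(3,3),0).astype(float);L=cv2.Laplacian(g.mean(2),cv2.CV_64F)
    gx=cv2.Sobel(g.mean(2),cv2.CV_64F,1,0);gy=cv2.Sobel(g.mean(2),cv2.CV_64F,0,1);G=np.hypot(gx,gy)
    th=np.linspace(0,6.28,120);best=[]
    for x in np.arange(535,565,1.):
        for y in np.arange(-175,-138,1.):
            s=0
            for rad,z in((55,22),(62,8),(62,0)):
                p=project(im,np.c_[x+rad*np.cos(th),y+rad*np.sin(th),0*th+z]).astype(np.float32)
                s+=np.minimum(cv2.remap(G.astype(np.float32),p[:,0],p[:,1],1),60).mean()
            best.append((s,x,y))
    best.sort();print(n,[tuple(np.round(b,1)) for b in best[-4:]])
E
```

```text
time: 21.98
tool_pos: [526.5, 167.6, 167.1]
tcp_rot: [-179.9, 0.1, -133.0]
ft_force: [1.1, -0.3, -1.3]
finger_gap: 56.4
grip_force: 17.3
tool fx fy [-0.5 -1. ] fz -1.3 tau [-0.014  0.011 -0.049] j6 -124.7
[ 1.23367951e+01  3.22825505e+00  9.86835644e+01 -2.47699911e-03
  7.80896868e+01 -1.24709891e+02]
top [(np.float64(118.2), np.float64(550.0), np.float64(-161.0)), (np.float64(118.6), np.float64(550.0), np.float64(-160.0)), (np.float64(119.2), np.float64(549.0), np.float64(-160.0)), (np.float64(119.9), np.float64(549.0), np.float64(-161.0))]
scene [(np.float64(107.8), np.float64(553.0), np.float64(-158.0)), (np.float64(108.0), np.float64(552.0), np.float64(-159.0)), (np.float64(108.6), np.float64(553.0), np.float64(-160.0)), (np.float64(109.1), np.float64(553.0), np.float64(-159.0))]
```

View pics/c7.png

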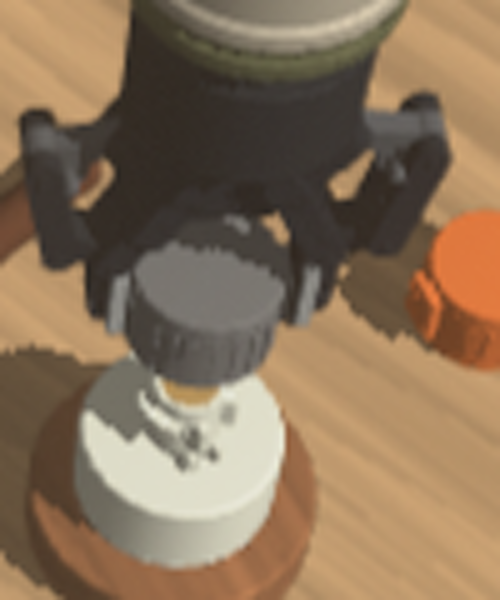

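The cap is clear of the neck and upright in the fingers. Both cameras now fit the form at about (551,−160). I'll carry the cap over and turn the wrist back by 50°.

In the tool's units: -241 mm / 600 = -0.4017, 223 mm / 600 = 0.3717, 50 degrees / 90 = 0.5556.

```bash
python3 -m handwheel '[[[0,0,0.0556,0.0367,-0.04,0,56],[0,0,0.1333,0.0933,-0.1,0,56],[0,0,0.2222,0.1483,-0.1617,0,56],[0,0,0.3111,0.205,-0.2217,0,56],[0,0,0.3889,0.26,-0.2817,0,56],[0,0,0.4778,0.3167,-0.3417,0,56],[0,0,0.5333,0.3533,-0.3817,0,56],[0,0,0.5556,0.3717,-0.4017,0,56]]]'; python3 -m handwheel '[[[0,0,0,0,0,0,56],[0,0,0,0,0,0,56]]]'; bash f.sh
```

```text
time: 23.08
tool_pos: [550.0, -161.6, 165.5]
tcp_rot: [180.0, -0.0, 176.9]
ft_force: [0.0, 0.1, -1.2]
finger_gap: 56.4
grip_force: 17.4
time: 23.32
tool_pos: [550.3, -158.7, 165.8]
tcp_rot: [180.0, -0.0, 177.2]
ft_force: [0.6, 0.8, -0.3]
finger_gap: 56.2
grip_force: 17.4
tool fx fy [-0.6  0.8] fz -0.3 tau [ 0.001 -0.042  0.032] j6 -108.4
```

In the tool's units: 107 mm / 600 = 0.1783, 105 mm / 600 = 0.175.

```bash
python3 -m handwheel '[[[0,0,0,0,0,0.0333,56],[0,0,0,0,0,0.075,56],[0,0,0,0,0,0.1167,56],[0,0,0,0,0,0.15,56],[0,0,0,0,0,0.1667,56],[0,0,0,0,0,0.175,56],[0,0,0,0,0,0.1783,56],[0,0,0,0,0,0.1783,56]]]'; bash f.sh;  python3 -m handwheel '[[[0,0,0,0,0,0.0017,56],[0,0,0,0,0,0.0033,56],[0,0,0,0,0,0.0033,56]]]'|grep pos; bash f.sh
python3 - <<'E'
from ov import *
i=optics.snapshot("scene");st=r.sense()
cv2.imwrite("pics/c8.png",overlay(i,st,(551,-160),6,(210,140,110,95),[(55,22),(62,0)]))
E
```

```text
time: 24.32
tool_pos: [550.9, -160.2, 59.8]
tcp_rot: [-180.0, 0.1, 177.0]
ft_force: [-0.2, 0.2, -0.9]
finger_gap: 56.1
grip_force: 17.4
tool fx fy [0.2 0.2] fz -0.9 tau [ 0.015 -0.021 -0.024] j6 -108.4
tool_pos: [550.4, -160.0, 57.1]
tool fx fy [0.7 1.3] fz -1.3 tau [-0.01   0.023 -0.041] j6 -108.4
```

View pics/c8.png

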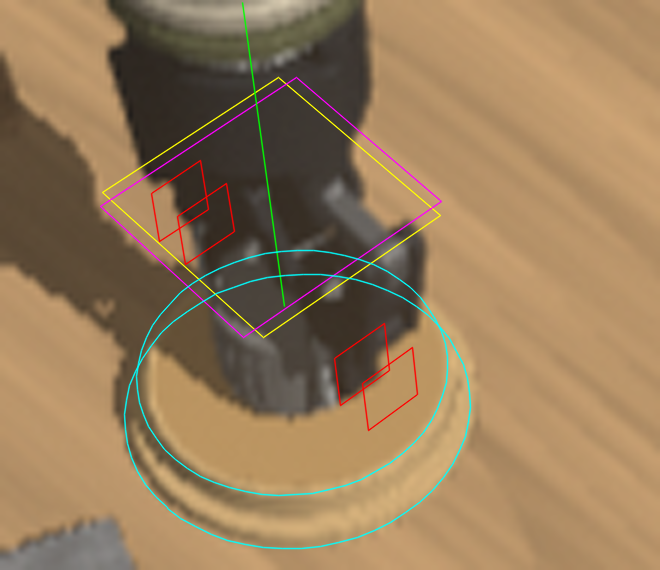

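The cap is over the middle of the form: skirt centre at about (285,375), form centre at (293,383). I'll lower gently to contact.

In the tool's units: 2 mm / 600 = 0.0033, 1 mm / 600 = 0.0017.

```bash
for k in 1; do python3 -m handwheel '[[[0,0,0,0,0,0.0017,56],[0,0,0,0,0,0.0033,56],[0,0,0,0,0,0.0033,56]]]'|grep pos; bash f.sh; python3 -m handwheel '[[[0,0,0,0,0,0.001,56],[0,0,0,0,0,0.002,56],[0,0,0,0,0,0.002,56]]]'|grep pos; bash f.sh; done
```

```text
tool_pos: [550.3, -159.9, 54.9]
tool fx fy [-0.4 -0.7] fz -0.8 tau [ 0.027  0.048 -0.055] j6 -108.4
tool_pos: [550.4, -160.0, 53.8]
tool fx fy [-0.1 -0.2] fz -0.9 tau [-0.024  0.022  0.025] j6 -108.4
```

In the tool's units: 1 mm / 600 = 0.0017, 0.5 mm / 600 = 0.0008.

```bash
cat > g.sh <<'E'
bash f.sh; python3 -c "
from h import *
import sys
sys.exit(int(r.sense()['ft_force'][2]>1.5))"
E
python3 -m handwheel '[[[0,0,0,0,0,0.0008,56],[0,0,0,0,0,0.0017,56],[0,0,0,0,0,0.0017,56]]]'|grep pos; bash g.sh && python3 -m handwheel '[[[0,0,0,0,0,0.0008,56],[0,0,0,0,0,0.0017,56],[0,0,0,0,0,0.0017,56]]]'|grep pos && bash g.sh && python3 -m handwheel '[[[0,0,0,0,0,0.0008,56],[0,0,0,0,0,0.0017,56],[0,0,0,0,0,0.0017,56]]]'|grep pos && bash g.sh && python3 -m handwheel '[[[0,0,0,0,0,0.0008,56],[0,0,0,0,0,0.0017,56],[0,0,0,0,0,0.0017,56]]]'|grep pos && bash g.sh
```

```text
tool_pos: [550.4, -160.0, 52.8]
tool fx fy [ 0.1 -0.2] fz -0.8 tau [ 0.026 -0.039  0.014] j6 -108.4
tool_pos: [550.4, -160.0, 51.8]
tool fx fy [0.3 0.7] fz -0.9 tau [ 0.029 -0.007  0.01 ] j6 -108.4
tool_pos: [550.4, -160.0, 50.8]
tool fx fy [-0.2 -0.4] fz -0.8 tau [ 0.02  -0.003  0.044] j6 -108.4
tool_pos: [550.5, -160.0, 50.1]
tool fx fy [ 1.1 -0.2] fz 1.1 tau [ 0.052  0.072 -0.002] j6 -108.4
```

In contact at about 2 N. Opening slowly, then retreating up.

In the tool's units: 0.3 mm / 600 = 0.0005.

```bash
python3 -m handwheel '[[[0,0,0,0,0,0.0005,58],[0,0,0,0,0,0.0005,61],[0,0,0,0,0,0.0005,64],[0,0,0,0,0,0.0005,68],[0,0,0,0,0,0.0005,74],[0,0,0,0,0,0.0005,80],[0,0,0,0,0,0.0005,85],[0,0,0,0,0,0.0005,85]]]'; bash f.sh; python3 -m handwheel '[[[0,0,0,0,0,-0.0083,85],[0,0,0,0,0,-0.02,85],[0,0,0,0,0,-0.0417,85],[0,0,0,0,0,-0.075,85],[0,0,0,0,0,-0.1167,85],[0,0,0,0,0,-0.1667,85],[0,0,0,0,0,-0.2167,85],[0,0,0,0,0,-0.2167,85]]]'; bash f.sh
python3 - <<'E'
from ov import *
i=optics.snapshot("scene");st=r.sense()
a=overlay(i,st,(550.5,-160),5.5,(205,130,120,105),[(55,22),(27,22),(27,60)]);cv2.imwrite("pics/c9.png",a)
E
```

```text
time: 28.0
tool_pos: [550.4, -160.0, 49.6]
tcp_rot: [-180.0, -0.0, 177.0]
ft_force: [-0.3, -0.2, -0.2]
finger_gap: 85.1
grip_force: 0.0
tool fx fy [ 0.3 -0.2] fz -0.2 tau [0.006 0.059 0.046] j6 -108.4
time: 29.0
tool_pos: [552.7, -160.9, 184.6]
tcp_rot: [-179.9, 0.4, 177.0]
ft_force: [0.9, -0.3, -0.3]
finger_gap: 84.9
grip_force: 0.0
tool fx fy [-0.9 -0.3] fz -0.3 tau [-0.006 -0.04  -0.016] j6 -108.4
```

View pics/c9.png

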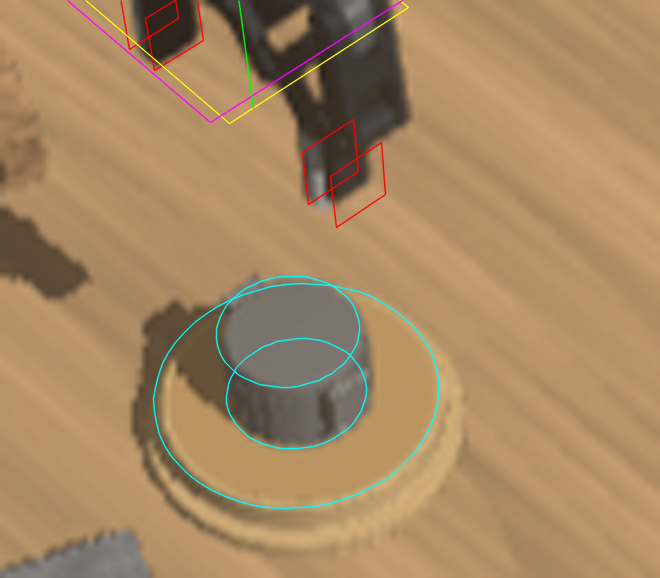

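The cap stands upright on the form, with its top at about (292,332) and close to centred, and the gripper is clear of it. Handing in.

```bash
python3 -m handwheel '[[[0,0,0,0,0,0,85],[0,0,0,0,0,0,85],[0,0,0,0,0,0,85]]]'|head -2; python3 -c "
from bench import workorder
print(workorder.hand_in())"
```

```text
time: 29.42
tool_pos: [549.9, -159.8, 178.6]
the job is handed in; nothing more can be done
None
```

I turned the cap to its stop (about 70°), lifted it off the tub, and let it go right way up near the middle of the pine lid form; the job was handed in at 29.4 s, and hand-in returned no verdict.

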